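# Restock the counter crate

### The job

Fill the four-cell wooden crate so that one carton stands upright on the floor of every cell. Take the stray thin packet out of the crate and put it in the flat dark tray, standing or lying, and move the three cartons from the slanted rack into the crate's cells. Do not drop a carton, leave the carton already in the crate where it is, and do not disturb the mug, the tins or the tongs standing about.

Things in the scene. Friction and masses are not known exactly. Their poses are not given: they have to be found in the camera images.
- crate: fixed open wooden crate with four cells in one row, 70 (x) x 193 (y) x 45 (z) mm, walls and dividers 5 mm thick; origin at the centre of its underside, on a 3 mm cork mat; the row of cells runs along its y axis at 47 mm pitch, z up. Behind the work, glass shelves with jars hang over the worktop from x = 0.685 m on, the lowest 0.22 m high: swing the arm from side to side nearer the robot than that
- cell_0 (a point): centre of the floor of one cell of the crate; the cell is 60 mm along x and 42 mm along y, its walls rise 40 mm above the floor; axes as the crate's (cell 0 of 0 to 3 in order of increasing y of the crate)
- cell_1 (a point): centre of the floor of one cell of the crate; the cell is 60 mm along x and 42 mm along y, its walls rise 40 mm above the floor; axes as the crate's (cell 1 of 0 to 3 in order of increasing y of the crate)
- cell_2 (a point): centre of the floor of one cell of the crate; the cell is 60 mm along x and 42 mm along y, its walls rise 40 mm above the floor; axes as the crate's (cell 2 of 0 to 3 in order of increasing y of the crate)
- cell_3 (a point): centre of the floor of one cell of the crate; the cell is 60 mm along x and 42 mm along y, its walls rise 40 mm above the floor; axes as the crate's (cell 3 of 0 to 3 in order of increasing y of the crate)
- rack: fixed wooden rack with three pockets in a row along its y axis (47 mm pitch), on a 110 x 146 mm foot; origin at the centre of its underside, on a 3 mm cork mat, z up. The pockets' mouths lean by 25 degrees from vertical towards the rack's -x side (towards the robot); pocket walls are 40 mm deep above the pocket floor, so a carton sticks out by 35 mm along its length
- carton_0: small upright carton, 26 (x) x 48 (y) x 75 (z) mm, about 70 g; origin at the centre of its 26 x 48 underside, z along its 75 mm length, towards its top. At the start it stands in the rack leaning 25 degrees towards the rack's -x, its 48 mm width across the row (its x is along the row of pockets, its y square to the row)
- carton_1: small upright carton, 26 (x) x 48 (y) x 75 (z) mm, about 70 g; origin at the centre of its 26 x 48 underside, z along its 75 mm length, towards its top. At the start it stands in the rack leaning 25 degrees towards the rack's -x, its 48 mm width across the row (its x is along the row of pockets, its y square to the row)
- carton_2: small upright carton, 26 (x) x 48 (y) x 75 (z) mm, about 70 g; origin at the centre of its 26 x 48 underside, z along its 75 mm length, towards its top. At the start it stands in the rack leaning 25 degrees towards the rack's -x, its 48 mm width across the row (its x is along the row of pockets, its y square to the row)
- carton_3: small upright carton, 26 (x) x 48 (y) x 75 (z) mm, about 70 g; origin at the centre of its 26 x 48 underside, z along its 75 mm length, towards its top. It already stands upright in a cell of the crate, its 48 mm width across the row (carton x along the row), and stays there
- stray: stray flat packet, 52 (x) x 82 (y) x 18 (z) mm, 80 g; origin at the centre of one large 52 x 82 face, z through the 18 mm thickness into the packet, y along the 82 mm length. At the start it stands on end (y up) in a cell of the crate, its 52 mm width across the row, and sticks out of the cell by 42 mm
- stray_mid (a point): centre of the stray packet's volume; axes as the packet's
- tray: fixed flat dark wooden tray, 130 (x) x 150 (y) x 18 (z) mm outside, walls and floor 5 mm thick; origin at the centre of its underside, on the worktop, z up
- mug: stoneware mug, 85 x 118 x 94 mm, standing behind the tray; bystander; origin at the centre of its underside
- oval_tin: oval tin lying flat, 78 x 64 x 20 mm, bystander; origin at the centre of its underside
- tongs: steel tongs lying flat near the worktop's front edge, 158 x 34 x 17 mm, bystander; origin at the centre of the underside
- tin: small round tin, 45 mm across, 19 mm high, bystander; origin at the centre of its underside
Things that resemble listed ones, but are neither listed nor needed, are in the scene too. What is shaped like the stray but red is not meant.

How it is judged (in metres and radians):
At the end, for the whole second after the job is handed in: Each of the four cartons stands in a cell of the crate, one per cell: the centre of its underside within 14 mm of a cell's centre and within 6 mm of its floor, upright within 0.12 rad, at rest; the stray packet rests in the tray (its centre inside the tray's rim), at rest (((horizontal distance between carton_0 and cell_0 below 0.014 m and z of carton_0 in the frame of cell_0 between -0.004 and 0.006 m) or (horizontal distance between carton_0 and cell_1 below 0.014 m and z of carton_0 in the frame of cell_1 between -0.004 and 0.006 m) or (horizontal distance between carton_0 and cell_2 below 0.014 m and z of carton_0 in the frame of cell_2 between -0.004 and 0.006 m) or (horizontal distance between carton_0 and cell_3 below 0.014 m and z of carton_0 in the frame of cell_3 between -0.004 and 0.006 m)) and angle between each of carton_0, carton_1, carton_2, carton_3's own z axis and vertical below 0.12 rad and linear speed of each of carton_0, carton_1, carton_2, carton_3, stray below 0.03 m/s and ((horizontal distance between carton_1 and cell_0 below 0.014 m and z of carton_1 in the frame of cell_0 between -0.004 and 0.006 m) or (horizontal distance between carton_1 and cell_1 below 0.014 m and z of carton_1 in the frame of cell_1 between -0.004 and 0.006 m) or (horizontal distance between carton_1 and cell_2 below 0.014 m and z of carton_1 in the frame of cell_2 between -0.004 and 0.006 m) or (horizontal distance between carton_1 and cell_3 below 0.014 m and z of carton_1 in the frame of cell_3 between -0.004 and 0.006 m)) and ((horizontal distance between carton_2 and cell_0 below 0.014 m and z of carton_2 in the frame of cell_0 between -0.004 and 0.006 m) or (horizontal distance between carton_2 and cell_1 below 0.014 m and z of carton_2 in the frame of cell_1 between -0.004 and 0.006 m) or (horizontal distance between carton_2 and cell_2 below 0.014 m and z of carton_2 in the frame of cell_2 between -0.004 and 0.006 m) or (horizontal distance between carton_2 and cell_3 below 0.014 m and z of carton_2 in the frame of cell_3 between -0.004 and 0.006 m)) and ((horizontal distance between carton_3 and cell_0 below 0.014 m and z of carton_3 in the frame of cell_0 between -0.004 and 0.006 m) or (horizontal distance between carton_3 and cell_1 below 0.014 m and z of carton_3 in the frame of cell_1 between -0.004 and 0.006 m) or (horizontal distance between carton_3 and cell_2 below 0.014 m and z of carton_3 in the frame of cell_2 between -0.004 and 0.006 m) or (horizontal distance between carton_3 and cell_3 below 0.014 m and z of carton_3 in the frame of cell_3 between -0.004 and 0.006 m)) and x of stray_mid in the frame of tray between -0.06 and 0.06 m and y of stray_mid in the frame of tray between -0.07 and 0.07 m and z of stray_mid in the frame of tray below 0.055 m and contact force between stray and tray above 0.1 N); the robot touches nothing.
It fails at once if a carton is dropped (it falls freely, faster than 0.7 m/s) ((linear speed of carton_0 above 0.7 m/s and contact force between the fingers and carton_0 below 0.01 N) or (linear speed of carton_1 above 0.7 m/s and contact force between the fingers and carton_1 below 0.01 N) or (linear speed of carton_2 above 0.7 m/s and contact force between the fingers and carton_2 below 0.01 N)).
It fails at once if the carton already in the crate is moved by more than 25 mm (distance of carton_3 from where it was at the start of the episode above 0.025 m).
It fails at once if the mug, a tin or the tongs is moved by more than 30 mm (distance of any of mug, oval_tin, tongs, tin from where it was at the start of the episode above 0.03 m).
It also fails if it takes over 72 s, if anything falls off the work surface, if the arm or the gripper's body presses on something with over 40 N, if the wrist force passes 120 N, or if a joint passes its speed limit or range.

### The arm

A 6-joint arm with a two-finger parallel gripper is mounted at the origin on a cart in front of the work surface, level with it; the furniture and walls round the work are solid. World frame = base frame: x ahead of the robot, y to its left, z up, the work surface at z = 0. Lengths are in mm, angles in rad, forces in N, time in s.
With the tool pointing down it reaches from about 350 to 850 mm from the base axis. Payload 8.1 kg.
Tool frame: the origin (TCP) lies midway between the tips of the shut fingers; the grasp point (between the pads) lies 19 mm behind it; z points along the fingers, y is the line along which they close (so a half turn about z gives the same grasp; the last joint's range is limited). The gripper opens to 85 mm and grips with 20 to 120 N. Pads are 22 mm wide; open, the fingers measure 114 mm over their backs; the gripper's body (76 mm by 85 mm) begins 54 mm behind the grasp point. The pads swing forward as they close: fully open they stand 13 mm farther back than shut.
Start: joints at [1.221, 0.13, 1.488, -0, 1.523, -0.085], TCP at [157.008, 579.097, 231.292] pointing down, gripper open.
Joint ranges: [-2.96, 2.96], [-0.89, 2.26], [0.02, 2.5], [-1.34, 4.48], [0, 2.73], [-2.66, 2.66]. Speed limits (rad/s): [2.39, 2.39, 2.79, 3.14, 3.14, 3.14].

### API

Orientations are given as [roll, pitch, yaw] about the fixed x, y, z axes, in that order (R = Rz(yaw) Ry(pitch) Rx(roll)).
In Python, from plant import bot gives the robot as it stands.
- The arm moves only by the tool step_arm, never from a script. Its argument "commands" is one flat list of numbers, 5 for each row, row after row: the finger opening in mm, from 0 to 85.4, then the shift along the tool's x, y, z in units of 40 mm (1.0 is 40 mm), then the turn about the tool's z in units of 0.1 rad (1.0 is 0.1 rad). In form: [claw, tx, ty, tz, spin, claw, tx, ty, tz, spin, ...]. A call has 1 to 12 rows; each row shifts and turns the commanded pose from where the row before left it, along the tool's axes as they then stand; what a row does not reach is not made up. A row lasts 1/10 s, in which the tool goes at most 50 mm and 8.59 degrees, less where a joint would pass 70% of its speed; a pose out of reach is approached as far as the arm can. A call with a number of a shift or a turn outside -1 to 1 is refused whole. A call with a gripper value outside its range is refused whole. The fingers move at their own pace and stop on an object; the grip force is fixed at half the most. Time passes only in rows, so rows that do not move let the fingers close. It gives the time, the measured TCP pose, the force, the opening and the grip force at its end, in the units of the state.
- bot.state(): the state, without advancing time (a new reading comes with each control period).
- bot.grab_frame(name): name is "scene" or "top" or "wrist"; returns the picture (400x640x3 uint8, red, green, blue); there is no depth.
- bot.get_calibration(name): a dict with "fx", "fy", "cx", "cy" (pixels), "world_to_cam" (4x4, takes a point from world to camera coordinates); the wrist camera has in their place "mount" (4x4, takes a point from camera to tool coordinates, whose origin is the TCP and whose axes are the flange's). Camera axes: x right, y down, z forward; pixel columns grow to the right and rows downward; lengths in mm; the calibration is good to about 2 mm. The wrist camera is an equidistant fisheye: a pixel r from the principal point sees the ray r / f radians off the axis. A picture is of the moment at which its call begins: read the wrist's pose just before it. get_calibration takes no time and is no camera call.
- bot.sign_off(): hands the job in; it is judged then, once.
The state is a dict: "clock": time; "q": joint angles; "qvel": joint speeds; "effort": joint torques, N m; "position": TCP position; "eef_rot": TCP orientation; "ft_force": force on the tool from outside, world axes, zero at the start; "moment": the same for the moment, N m; "opening": finger opening in mm; "grip_force": force on a finger pad.
Only numpy, scipy, OpenCV 4.12 (cv2) and the standard library are available. Lean on these libraries where they do the work, as an engineer would, in place of code of your own. Each camera call takes 0.05 s, during which the arm holds its last target. There are 200 camera calls.

## Working session

There is one attempt and no reset: what is moved stays moved. The work goes in short steps, Python scripts to look and compute and a tool call to move; the robot and the scene stay as the last step left them, time stands still between calls to the robot, and variables do not carry over. Pictures are saved under pics/ and viewed, at most 10 in all, crops included, and the job is handed in when it is done.

Besides the shell and the picture viewer there is one more tool, called as a command line: name --argument value ..., lists and objects as JSON in quotes. step_arm: Moves the arm, as the interface text tells. Its arguments: {"type":"object","properties":{"commands":{"type":"array","items":{"type":"number"}}},"required":["commands"]}

```bash
ls; mkdir -p pics
python3 - <<'E'
from plant import bot
import cv2
s=bot.state(); print({k:s[k] for k in('clock','position','eef_rot','opening')})
for n in('scene','top','wrist'):
    im=bot.grab_frame(n); cv2.imwrite(f'pics/{n}0.png',im[:,:,::-1])
    c=bot.get_calibration(n); print(n,c)
E
```

```text
pics
{'clock': 0.0, 'position': array([156.80423773, 578.58989504, 230.25450839]), 'eef_rot': array([-3.13980015e+00, -1.74945859e-04,  2.87680593e+00]), 'opening': 85.59119739808614}
scene {'fx': 423.3027664860978, 'fy': 423.3027664860978, 'cx': 316.7816182219515, 'cy': 201.24295678388265, 'world_to_cam': array([[ 8.00567363e-01, -5.99134263e-01,  1.14031369e-02,
        -3.95779926e+02],
       [-2.76911989e-01, -3.86753368e-01, -8.79625820e-01,
         1.91824223e+02],
       [ 5.31424169e-01,  7.01042058e-01, -4.75529585e-01,
         7.13941968e+02],
       [ 0.00000000e+00,  0.00000000e+00,  0.00000000e+00,
         1.00000000e+00]])}
top {'fx': 411.18350430854275, 'fy': 411.18350430854275, 'cx': 324.8481434434812, 'cy': 204.64226986613963, 'world_to_cam': array([[ 7.17234383e-03, -9.99620140e-01, -2.66107641e-02,
         2.92764733e+01],
       [-9.83225679e-01, -2.19959975e-03, -1.82379897e-01,
         4.93028495e+02],
       [ 1.82252085e-01,  2.74724779e-02, -9.82867967e-01,
         1.00247327e+03],
       [ 0.00000000e+00,  0.00000000e+00,  0.00000000e+00,
         1.00000000e+00]])}
wrist {'fx': 309.70691628693146, 'fy': 309.70691628693146, 'cx': 319.8375661530165, 'cy': 199.1892096549448, 'mount': array([[ 5.68330833e-04, -9.58154888e-01, -2.86249694e-01,
         7.23156642e+01],
       [ 9.99999350e-01,  8.27553070e-04, -7.84607150e-04,
        -5.72915653e-02],
       [ 9.88661989e-04, -2.86249062e-01,  9.58154735e-01,
        -1.43882614e+02],
       [ 0.00000000e+00,  0.00000000e+00,  0.00000000e+00,
         1.00000000e+00]])}
```

View pics/scene0.png

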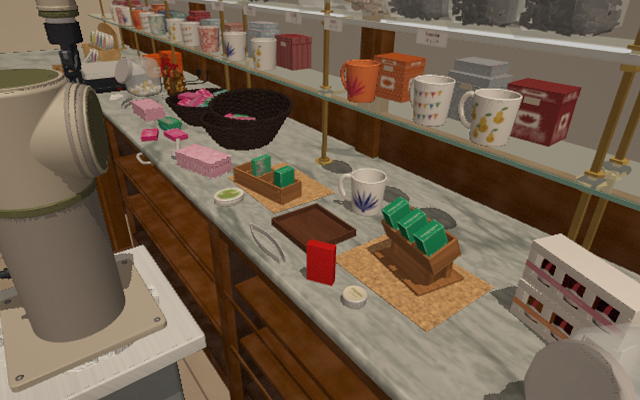

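View pics/top0.png

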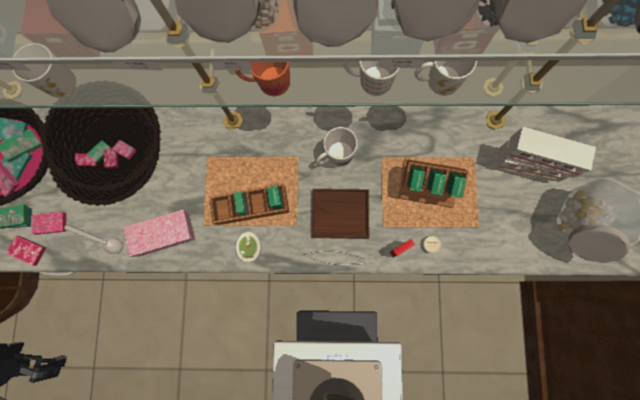

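The scene shows the crate (~(265,182)) and its mat, tray (~(315,227)), rack (~(422,235)) and the red decoy (321,262). In the top view the crate is at (250,203), tray (340,213), rack (433,184), with two green objects in the crate at (239,202) and (275,197).

```bash
cat > h.py <<'E'
import numpy as np, cv2
from scipy.spatial.transform import Rotation as Ro
from scipy.optimize import least_squares
from plant import bot
def cam(n,st=None):
    c=bot.get_calibration(n)
    if n!='wrist': return (n,c,np.linalg.inv(c['world_to_cam']))
    T=np.eye(4);T[:3,:3]=Ro.from_euler('xyz',st['eef_rot']).as_matrix();T[:3,3]=st['position']
    return (n,c,T@c['mount'])
def ray(C,uv):
    n,c,T=C; x=(uv[0]-c['cx'])/c['fx'];y=(uv[1]-c['cy'])/c['fy']
    if n=='wrist':
        r=np.hypot(x,y); d=np.array([np.sinc(r/np.pi)*x,np.sinc(r/np.pi)*y,np.cos(r)])
    else: d=np.array([x,y,1.])
    d=T[:3,:3]@d; return T[:3,3],d/np.linalg.norm(d)
def atz(C,uv,z):
    o,d=ray(C,uv); return o+d*(z-o[2])/d[2]
def proj(C,P):
    n,c,T=C; p=(np.atleast_2d(P)-T[:3,3])@T[:3,:3]
    if n=='wrist':
        h=np.hypot(p[:,0],p[:,1]);k=np.arctan2(h,p[:,2])/np.maximum(h,1e-9)
    else: k=1/p[:,2]
    return np.c_[c['cx']+c['fx']*k*p[:,0],c['cy']+c['fy']*k*p[:,1]]
def tri(*cu):
    A=np.zeros((3,3));b=np.zeros(3)
    for C,uv in cu:
        o,d=ray(C,uv);M=np.eye(3)-np.outer(d,d);A+=M;b+=M@o
    return np.linalg.solve(A,b)
def look(n,f):
    st=bot.state();im=bot.grab_frame(n)[:,:,::-1].copy();cv2.imwrite(f,im);np.save(f[:-4]+'.npy',np.r_[st['position'],st['eef_rot']]);return cam(n,st),im
def wc(f):
    v=np.load(f[:-4]+'.npy');return cam('wrist',dict(position=v[:3],eef_rot=v[3:]))
E
python3 - <<'E'
from h import *
C=cam('top')
for n,uv,z in[('crate',(250,203),48),('st1',(239,202),85),('st2',(275,197),85),('tray',(340,214),15),('rack',(433,184),80),('red',(403,247),60),('mug',(340,146),90),('tin',(432,243),15)]: print(n,atz(C,uv,z).round())
E
```

```text
crate [496. 223.  48.]
st1 [492. 243.  85.]
st2 [505. 154.  85.]
tray [474.  -7.  15.]
rack [ 539. -236.   80.]
red [ 385. -161.   60.]
mug [634.  -7.  90.]
tin [ 399. -243.   15.]
```

View pics/wrist0.png

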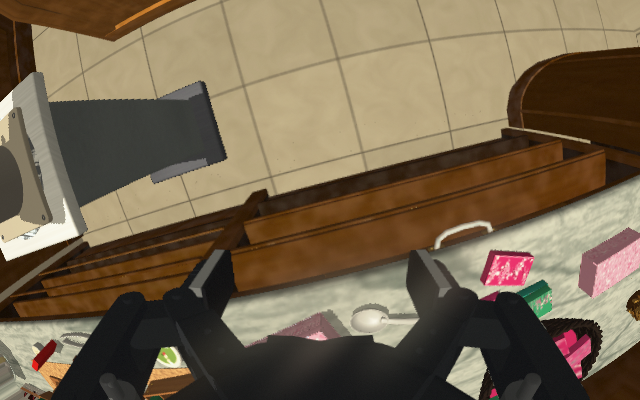

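The wrist view shows only the worktop edge, with the fingers at (215,280) and (430,270). I'll move over the crate.

step_arm --commands '[85,-0.92,-0.59,0,0,85,-0.92,-0.59,0,0,85,-0.92,-0.59,0,0,85,-0.92,-0.59,0,0,85,-0.92,-0.59,0,0,85,-0.92,-0.59,0,0,85,-0.92,-0.59,0,0,85,-0.92,-0.59,0,0,85,-0.92,-0.59,0,0,85,-0.92,-0.59,0,0,85,-0.92,-0.59,0,0]'

```text
clock: 1.25
position: [480.6, 221.0, 231.2]
eef_rot: [3.142, -0.0, 2.877]
ft_force: [0.4, 0.5, 0.8]
opening: 84.9
grip_force: 0.0
```

step_arm --commands '[85,0,0,0,-1,85,0,0,0,-1,85,0,0,0,-1,85,0,0,0,-1,85,0,0,0,0,85,0,0,0,0]'

```text
clock: 1.85
position: [479.6, 222.6, 231.1]
eef_rot: [-3.141, -0.0, -3.009]
ft_force: [-0.4, -0.1, -0.0]
opening: 85.2
grip_force: 0.0
```

Run:
```python
from h import *
s=bot.state(); print(s['clock'],s['position'],s['eef_rot'])
look('wrist','pics/w1.png')
```

```text
1.85 [479.61710392 222.5739138  231.05735548] [-3.14147208e+00 -3.92891907e-04 -3.00928626e+00]
```

View pics/w1.png

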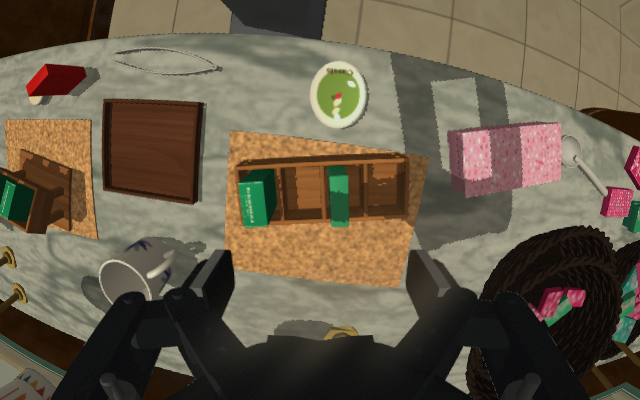

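The wrist view shows the crate at (235–408,157–228). Carton_3 is in cell 0 (257,197), the stray in cell 2 (339,195), cells 1 and 3 are empty, and the tray is at (152,150). I'll take a second viewpoint for heights.

step_arm --commands '[85,0,0.75,0,0,85,0,0.75,0,0,85,0,0,0,0]'

```text
clock: 2.2
position: [470.9, 284.7, 231.2]
eef_rot: [3.14, -0.0, -3.006]
ft_force: [-0.4, -1.5, -0.3]
opening: 84.7
grip_force: 0.0
```

Run:
```python
from h import *
C2,im2=look('wrist','pics/w2.png'); im1=cv2.imread('pics/w1.png')
s=bot.state();print(s['position'],s['eef_rot'])
C1=wc('pics/w1.png')
c=atz(C1,(320,192),48); u=proj(C2,c)[0]; print(c,u)
x1,y1=225,150; x2,y2=int(u[0])-95,int(u[1])-42
print(x2,y2)
f=lambda im,x,y:cv2.resize(im[y:y+74,x:x+195],None,fx=4,fy=4,interpolation=cv2.INTER_CUBIC)
cv2.imwrite('pics/c12.png',np.vstack([f(im1,x1,y1),f(im2,x2,y2)]))
```

```text
[471.1601387  283.30137669 231.11929304] [ 3.14158229e+00 -3.22794775e-04 -3.00577019e+00]
[496.38636167 224.4312939   48.        ] [263.04142925 192.21175951]
168 150
```

View pics/c12.png

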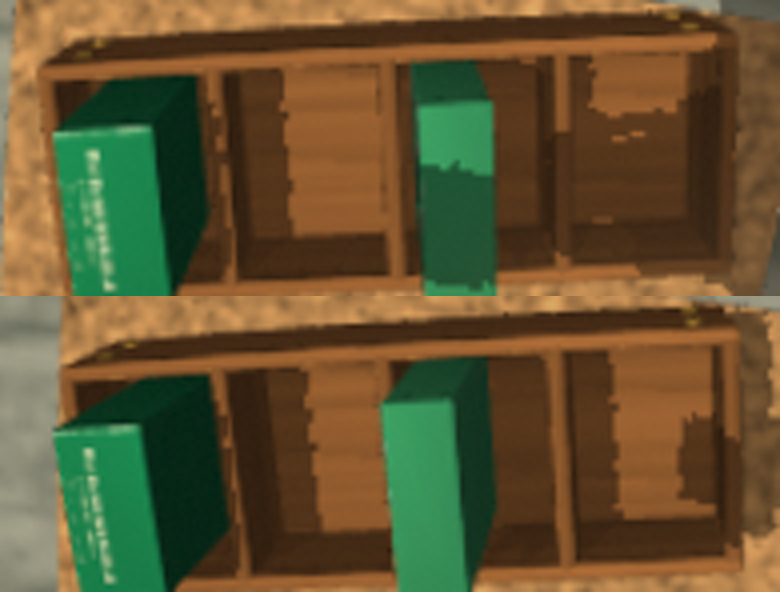

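Run:
```python
from h import *
C1,C2=wc('pics/w1.png'),wc('pics/w2.png')
a=lambda u,v:(225+u/4-.4,150+v/4-.4); b=lambda u,v:(168+u/4-.4,150+(v-296)/4-.4)
P={'d1n':(a(214,73),b(222,370)),'d2n':(a(388,65),b(388,362)),'d3n':(a(562,55),b(555,353)),
'd1f':(a(232,283),b(245,578)),'d3f':(a(563,268),b(569,568)),
'sL':(a(417,103),b(385,403)),'sR':(a(493,99),b(455,400)),'cL':(a(55,133),b(55,430)),'cR':(a(150,127),b(140,427))}
for k,(p,q) in P.items(): print(k,tri((C1,p),(C2,q)).round(1))
loc={'d1n':(-30,-47),'d2n':(-30,0),'d3n':(-30,47),'d1f':(30,-47),'d3f':(30,47)}
def w(p,l,z=48):
    c,s=np.cos(p[2]),np.sin(p[2]);return np.array([p[0]+c*l[0]-s*l[1],p[1]+s*l[0]+c*l[1],z])
f=lambda p:np.concatenate([np.r_[proj(C1,w(p,l))[0]-P[k][0],proj(C2,w(p,l))[0]-P[k][1]] for k,l in loc.items()])
r=least_squares(f,[496,224,.14]);print(r.x,f(r.x).round(1))
for i in range(4):print(i,w(r.x,(0,47*i-70.5)).round(1))
for k in('sL','sR'):print(atz(C1,P[k][0],90),atz(C2,P[k][1],90))
# mask of the stray's top: not needed
# tray from w1: corners outer rim z=18
T=[atz(C1,p,18) for p in((104,99),(204,101),(103,188),(192,203))];print(np.round(T,0),np.mean(T,0))
```

```text
d1n [476.  175.5  44.2]
d2n [468.4 222.4  41.3]
d3n [458.2 268.1  49.2]
d1f [534.5 187.   49.4]
d3f [519.3 279.6  45.4]
sL [469.2 229.4  84.6]
sR [465.  246.8  89.5]
cL [487.8 141.8  83.6]
cR [484.1 165.4  82. ]
[4.96716593e+02 2.27764693e+02 1.78034872e-01] [ 0.2 -0.  -0.4  0.6  0.2 -0.1 -0.9  0.1  0.3  0.7  0.5  0.2 -0.  -0.3
  0.2 -0.5  0.3 -0.1 -0.2 -0.7]
0 [509.2 158.4  48. ]
1 [500.9 204.6  48. ]
2 [492.6 250.9  48. ]
3 [484.2 297.2  48. ]
[467.82259719 229.04023525  90.        ] [468.19788573 230.25672892  90.        ]
[464.43269543 246.65844542  90.        ] [465.31370764 246.90433825  90.        ]
[[412. -81.  18.]
 [411.  74.  18.]
 [538. -83.  18.]
 [540.  65.  18.]] [475.39044565  -6.41954928  18.        ]
```

step_arm --commands '[60,0,0,0,-0.42,60,-0.17,-0.545,0.3,0,60,-0.17,-0.545,0.7,0,60,0,0,0.9,0,60,0,0,0.9,0,60,0,0,0.8,0,60,0,0,0.5,0,60,0,0,0.275,0,60,0,0,0,0,0,0,0,0,0,0,0,0,0,0,0,0,0,0,0]'

```text
clock: 3.45
position: [493.9, 241.9, 57.9]
eef_rot: [3.141, 0.003, -2.964]
ft_force: [0.3, -0.5, 2.9]
opening: 17.4
grip_force: 56.9
```

step_arm --commands '[0,0,0,0,0,0,0,0,0,0]'

```text
clock: 3.65
position: [493.9, 242.0, 57.9]
eef_rot: [3.141, 0.003, -2.964]
ft_force: [-0.8, 0.3, 5.5]
opening: 17.3
grip_force: 59.4
```

step_arm --commands '[0,0,0,-0.5,0,0,0,0,-1,0,0,0,0,-1,0,0,0.2,-0.6,-0.4,0,0,0.22,-0.9,0,0,0,0.23,-0.9,0,0,0,0.23,-0.9,0,0,0,0.23,-0.9,0,0,0,0.23,-0.9,0,0,0,0.22,-0.9,0,0,0,0,0,0,0]'

```text
clock: 4.75
position: [473.3, -9.4, 172.5]
eef_rot: [-3.14, 0.0, -2.968]
ft_force: [0.1, 0.2, -1.2]
opening: 17.3
grip_force: 59.3
```

Run:
```python
from h import *
s=bot.state();print(s['clock'],s['position'],s['opening'])
look('wrist','pics/w3.png')
```

```text
4.75 [473.31667036  -9.41395799 172.53878923] 17.28502430125909
```

View pics/w3.png

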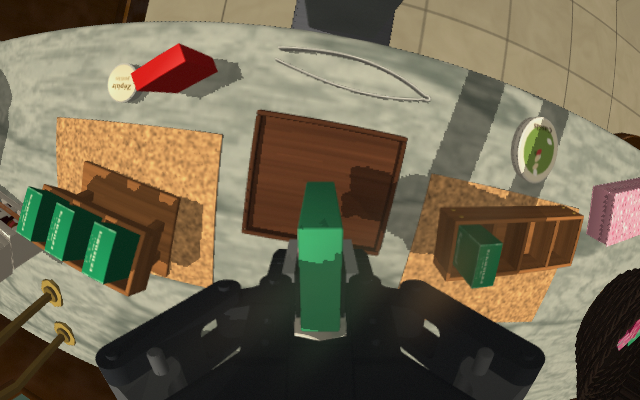

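The packet is held over the tray (tray spans (245–405,110–255)) and the rack is on the left. I'll set it down.

step_arm --commands '[0,0,0,0.9,0,0,0,0,0.9,0,0,0,0,0.6,0,0,0,0,0.3,0,0,0,0,0.15,0,0,0,0,0.07,0,0,0,0,0,0]'

```text
clock: 5.5
position: [474.5, -5.5, 56.4]
eef_rot: [-3.141, 0.001, -2.964]
ft_force: [-0.3, -1.3, -1.0]
opening: 17.3
grip_force: 59.3
```

step_arm --commands '[17,0,0,0.03,0,25,0,0,0,0,45,0,0,0,0,45,0,0,0,0,45,0,0,0,0,45,0,0,-0.3,0,45,0,0,-0.8,0,45,0,0,-1,0,45,0,0,-1,0,45,0,-0.5,-0.9,0,45,0,-0.8,-0.4,0,45,0,-0.9,0,0]'

```text
clock: 6.7
position: [491.3, -93.3, 235.7]
eef_rot: [-3.138, 0.007, -2.963]
ft_force: [2.1, 0.8, -1.1]
opening: 45.0
grip_force: 0.0
```

step_arm --commands '[45,0,-0.8,0,0.7,45,0,-0.8,0,0.7,45,0,-0.8,0,0.7,45,0,-0.8,0,0.7,45,0,0,0,0.7,45,0,0,0,0,45,0,0,0,0]'

```text
clock: 7.4
position: [498.3, -219.4, 230.9]
eef_rot: [3.142, 0.0, 2.971]
ft_force: [0.1, -0.3, -0.8]
opening: 44.9
grip_force: 0.0
```

Run:
```python
from h import *
s=bot.state();print(s['clock'],s['position'],s['eef_rot'])
look('wrist','pics/w4.png')
```

```text
7.4 [ 498.34524306 -219.38652616  230.86702388] [3.14152219e+00 3.34022862e-04 2.97085288e+00]
```

View pics/w4.png

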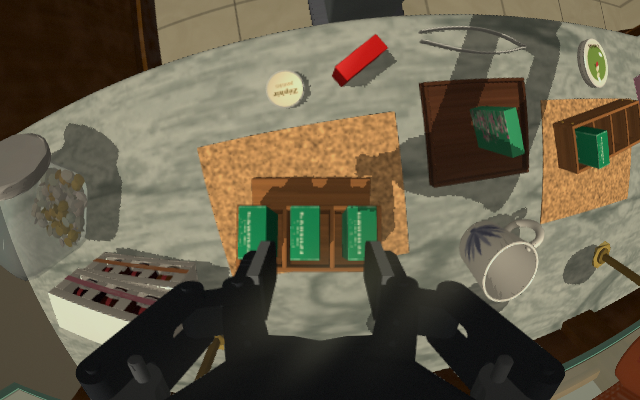

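The packet stands in the tray at (497,130). The rack's three cartons are at (258,232), (304,232) and (360,232), roughly aligned with the tool. I'll take a second view for heights.

step_arm --commands '[45,-0.5,0.7,0,0,45,-0.5,0.8,0,0,45,0,0,0,0]'

```text
clock: 7.75
position: [550.1, -163.5, 230.6]
eef_rot: [3.14, 0.001, 2.975]
ft_force: [-0.5, -0.4, 0.7]
opening: 45.0
grip_force: 0.0
```

Run:
```python
from h import *
C2,im2=look('wrist','pics/w5.png'); im1=cv2.imread('pics/w4.png')
s=bot.state();print(s['position'],s['eef_rot'])
C1=wc('pics/w4.png')
c=atz(C1,(307,225),75); u=proj(C2,c)[0]; print(c,u)
x1,y1=230,170; x2,y2=int(u[0])-85,int(u[1])-55
print(x2,y2)
def f(im,x,y):return cv2.resize(im[y:y+100,x:x+160],None,fx=3,fy=3,interpolation=cv2.INTER_CUBIC)
cv2.imwrite('pics/c45.png',np.vstack([f(im1,x1,y1),f(im2,x2,y2)]))
```

```text
[ 549.03646007 -164.92707316  230.42552501] [3.14126255e+00 4.46891480e-05 2.97416952e+00]
[ 540.6175148  -240.54268657   75.        ] [243.70748805 186.10878881]
158 131
```

View pics/c45.png

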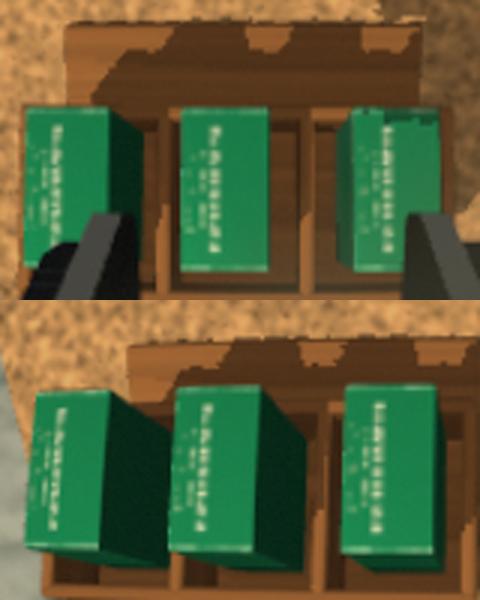

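Run:
```python
from h import *
C1,C2=wc('pics/w4.png'),wc('pics/w5.png')
a=lambda u,v:(230+u/3-.3,170+v/3-.3); b=lambda u,v:(158+u/3-.3,131+(v-300)/3-.3)
# corners nl(-y?) : image left=-y... index: (sx near=-1, sy)
V1={'L':[a(27,108),a(107,108),None,None],'M':[a(182,108),a(268,108),a(182,272),a(267,270)],'R':[a(352,110),a(440,108),a(355,272),None]}
V2={'L':[b(38,391),b(110,391),b(27,547),b(98,551)],'M':[b(178,386),b(261,384),b(170,551),b(255,553)],'R':[b(347,385),b(433,384),b(342,554),b(433,555)]}
for k in 'LMR':
    print(k,[tri((C1,p),(C2,q)).round(0) for p,q in zip(V1[k],V2[k]) if p])
S=[(-24,-13),(-24,13),(24,-13),(24,13)];t=np.radians(25)
def pts(p,i):
    yaw=p[7];R=Ro.from_euler('zy',[yaw,-t]).as_matrix()  # z axis leans to -x
    return np.array([p[2*i],p[2*i+1],p[6]])+np.array([R@[x,y,0] for x,y in S])
def f(p):
    o=[]
    for i,k in enumerate('LMR'):
        W=pts(p,i)
        for C,V in((C1,V1),(C2,V2)):
            uv=proj(C,W)
            for j in range(4):
                if V[k][j]: o+=list(uv[j]-V[k][j])
    return np.array(o)
r=least_squares(f,[540,-287,540,-240,540,-193,85,-.15]);p=r.x;print(p.round(3),f(p).round(1),sep='\n')
R=Ro.from_euler('zy',[p[7],-t]).as_matrix();print('axis',R[:,2])
for i in range(3):
    T=np.r_[p[2*i:2*i+2],p[6]];print('top',T.round(1),'axis pt 16 below top',(T-16*R[:,2]).round(1),'base',(T-75*R[:,2]).round(1))
```

```text
L [array([ 497., -293.,  116.]), array([ 502., -270.,  114.])]
M [array([ 504., -247.,  117.]), array([ 509., -222.,  117.]), array([ 548., -254.,  136.]), array([ 553., -230.,  133.])]
R [array([ 514., -198.,  115.]), array([ 517., -173.,  120.]), array([ 556., -205.,  136.])]
[ 5.20484e+02 -2.85137e+02  5.28313e+02 -2.38416e+02  5.37181e+02
 -1.88893e+02  1.25344e+02 -1.54000e-01]
[-0.4 -0.1  0.5 -0.2 -0.2  0.7  0.1 -0.7 -0.5  0.7  0.4 -0.3 -0.3 -0.1
  0.3 -0.4 -0.6 -0.4  0.7  0.6  0.2  0.6  0.2  0.1 -0.2  0.1 -0.2 -0.4
 -0.1 -0.4 -0.3 -0.  -0.8  0.  -0.3  0.4  1.1 -0.  -0.2  0.2  0.5 -0.2]
axis [-4.22618262e-01  6.93889390e-18  9.06307787e-01]
top [ 520.5 -285.1  125.3] axis pt 16 below top [ 527.2 -285.1  110.8] base [ 552.2 -285.1   57.4]
top [ 528.3 -238.4  125.3] axis pt 16 below top [ 535.1 -238.4  110.8] base [ 560.  -238.4   57.4]
top [ 537.2 -188.9  125.3] axis pt 16 below top [ 543.9 -188.9  110.8] base [ 568.9 -188.9   57.4]
```

```bash
cat >> h.py <<'E'
def go(x,y,z,yaw=None):
    s=bot.state();p=s['position'];yw=s['eef_rot'][2];sp=0
    if yaw is not None:
        d=(yaw-yw+np.pi)%(2*np.pi)-np.pi; sp=-d/.1; yw=yw+d
    R=Ro.from_euler('xyz',[np.pi,0,yw]).as_matrix()
    print('spin first',round(sp,2),'then shift',(R.T@(np.array([x,y,z])-p)/40).round(3),'from',p.round(1))
E
python3 - <<'E'
from h import *
C1,C2=wc('pics/w4.png'),wc('pics/w5.png')
a=lambda u,v:(230+u/3-.3,170+v/3-.3); b=lambda u,v:(158+u/3-.3,131+(v-300)/3-.3)
V1={'L':[a(27,108),a(107,108),None,None],'M':[a(182,108),a(268,108),a(182,272),a(267,270)],'R':[a(352,110),a(440,108),a(355,272),None]}
V2={'L':[b(38,391),b(110,391),b(27,547),b(98,551)],'M':[b(178,386),b(261,384),b(170,551),b(255,553)],'R':[b(347,385),b(433,384),b(342,554),b(433,555)]}
S=[(-24,-13),(-24,13),(24,-13),(24,13)];t=np.radians(25)
RR=lambda yaw:Ro.from_euler('ZY',[yaw,-t]).as_matrix()
def f(p):
    o=[]
    for i,k in enumerate('LMR'):
        W=np.array([p[2*i],p[2*i+1],p[6]])+np.array([RR(p[7])@[x,y,0] for x,y in S])
        for C,V in((C1,V1),(C2,V2)):
            uv=proj(C,W)
            for j in range(4):
                if V[k][j]: o+=list(uv[j]-V[k][j])
    return np.array(o)
p=least_squares(f,[540,-287,540,-240,540,-193,85,-.15]).x;print(p.round(2),abs(f(p)).max(),np.sqrt((f(p)**2).mean()))
R=RR(p[7]);ex=np.array([np.cos(p[7]),np.sin(p[7]),0])
for i,k in enumerate('LMR'):
    T=np.r_[p[2*i:2*i+2],p[6]];g=T-10*R[:,2]-3*ex;tcp=g-[0,0,19]
    print(k,'tcp',tcp.round(1),'base',(T-75*R[:,2]).round(1))
go(*tcp,np.pi+p[7])
E
```

```text
[ 5.2052e+02 -2.8520e+02  5.2837e+02 -2.3843e+02  5.3723e+02 -1.8886e+02
  1.2512e+02 -1.7000e-01] 1.225332116746472 0.5049771178373463
L tcp [ 521.7 -285.4   97.1] base [ 551.8 -290.4   57.1]
M tcp [ 529.6 -238.6   97.1] base [ 559.6 -243.7   57.1]
R tcp [ 538.4 -189.1   97.1] base [ 568.5 -194.1   57.1]
spin first -0.01 then shift [ 0.162 -0.639  3.334] from [ 549.  -164.9  230.4]
```

step_arm --commands '[34,0.08,-0.32,0.4,0,34,0.082,-0.319,0.9,0,34,0,0,0.9,0,34,0,0,0.1,0,34,0,0,0,0]'

```text
clock: 8.3
position: [535.4, -191.8, 136.8]
eef_rot: [3.141, -0.004, 2.968]
ft_force: [-0.1, -0.7, 0.9]
opening: 34.0
grip_force: 0.0
```

Run:
```python
from h import *
s=bot.state();print(s['eef_rot'],s['opening']);go(538.4,-189.1,97.1)
C,im=look('wrist','pics/w6.png')
cv2.imwrite('pics/c6.png',cv2.resize(im[120:320,160:480],None,fx=2.4,fy=2.4,interpolation=cv2.INTER_CUBIC))
```

```text
[ 3.14089543 -0.00356837  2.96799408] 33.963571920862286
spin first 0 then shift [-0.062  0.08   0.992] from [ 535.4 -191.8  136.8]
```

View pics/c6.png

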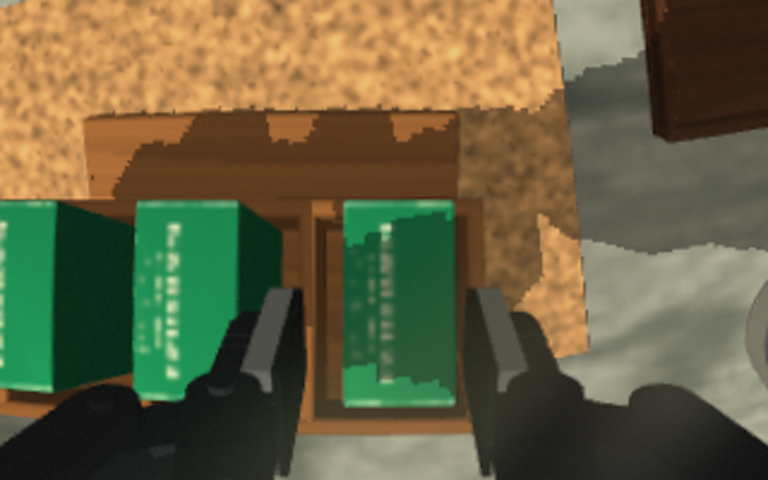

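The carton R top is at x≈400 in the crop against a finger mid-plane of 384, about 3.5 mm to +y, which matches the computed correction.

step_arm --commands '[34,-0.05,0.085,0,0,34,0,0,0.3,0,34,0,0,0.4,0,34,0,0,0.29,0,34,0,0,0,0,0,0,0,0,0,0,0,0,0,0,0,0,0,0,0,0,0,0,0,0]'

```text
clock: 9.25
position: [540.2, -188.6, 99.3]
eef_rot: [-3.141, 0.001, 2.969]
ft_force: [-0.0, -0.1, -0.9]
opening: 24.8
grip_force: 60.6
```

step_arm --commands '[0,0.15,0,-0.32,0,0,0.24,0,-0.51,0,0,0.23,0,-0.5,0,0,0,0,-0.6,0,0,0.1,0.4,-0.35,0,0,0.25,0.9,0,0,0,0.25,0.9,0,0,0,0.25,0.9,0,0,0,0.25,0.9,0,0,0,0.25,0.9,0,0,0,0.25,0.9,0,0,0,0.25,0.9,0,0]'

```text
clock: 10.45
position: [487.7, 94.8, 190.6]
eef_rot: [3.141, 0.001, 2.969]
ft_force: [1.5, -0.7, -1.1]
opening: 25.4
grip_force: 60.6
```

step_arm --commands '[0,0.25,0.9,0,0,0,0.25,0.9,0,0,0,0.25,0.9,0,-0.6,0,0,0,0,-1,0,0,0,0,-1,0,0,0,0,-0.9,0,0,0,0,0,0,0,0,0,0]'

```text
clock: 11.25
position: [477.2, 204.5, 190.3]
eef_rot: [3.141, 0.0, -2.967]
ft_force: [0.5, -0.1, 0.3]
opening: 25.0
grip_force: 60.8
```

Run:
```python
from h import *
s=bot.state();print(s['clock'],s['eef_rot'],s['opening']);go(477.3,200.4,80.3,np.pi+.178)
```

```text
11.25 [ 3.14138350e+00  2.85847386e-04 -2.96672115e+00] 25.00248366173955
spin first -0.03 then shift [ 0.016 -0.102  2.75 ] from [477.2 204.5 190.3]
```

step_arm --commands '[0,0.016,-0.1,0.5,0,0,0,0,0.9,0,0,0,0,0.6,0,0,0,0,0.3,0,0,0,0,0,0,0,0,0,0,0]'

```text
clock: 11.85
position: [478.2, 200.3, 99.0]
eef_rot: [3.141, 0.001, -2.965]
ft_force: [0.6, 0.1, -0.0]
opening: 25.1
grip_force: 60.8
```

Run:
```python
from h import *
go(477.3,200.4,80.3,np.pi+.178)
# predicted outline of held carton top vs green edge: rows/cols extents
C,im=look('wrist','pics/w7.png')
s=bot.state();R=Ro.from_euler('xyz',s['eef_rot']).as_matrix()
g=((im[:,:,1]>1.35*im[:,:,2].astype(float))&(im[:,:,1]>im[:,:,0]*1.05)&(im[:,:,1]>40)).astype('uint8')
n,l,st,c=cv2.connectedComponentsWithStats(g)
print([(st[i].tolist(),c[i].round(1).tolist()) for i in range(1,n) if st[i][4]>150])
for th in(0,15,25,30):
    t=np.radians(th);gp=s['position']+[0,0,19]
    M=Ro.from_euler('ZY',[.178,-t]).as_matrix()
    P=[gp+M@[x+1,y,z] for z in(10,-65) for x in(-24,24) for y in(-13,13)]
    print(th,proj(C,P).round(0).tolist())
```

```text
spin first -0.02 then shift [0.023 0.007 0.467] from [478.2 200.3  99. ]
[([28, 131, 83, 83, 5043], [68.6, 169.9]), ([219, 210, 61, 80, 3344], [247.6, 244.2]), ([290, 224, 61, 109, 6259], [320.0, 277.8])]
0 [[288.0, 237.0], [353.0, 237.0], [293.0, 329.0], [348.0, 329.0], [300.0, 189.0], [341.0, 189.0], [301.0, 257.0], [339.0, 257.0]]
15 [[290.0, 227.0], [352.0, 227.0], [292.0, 332.0], [349.0, 331.0], [301.0, 214.0], [340.0, 214.0], [301.0, 284.0], [340.0, 283.0]]
25 [[291.0, 223.0], [351.0, 223.0], [291.0, 331.0], [350.0, 331.0], [301.0, 230.0], [340.0, 230.0], [301.0, 301.0], [340.0, 301.0]]
30 [[291.0, 221.0], [350.0, 221.0], [290.0, 331.0], [351.0, 331.0], [301.0, 239.0], [340.0, 239.0], [301.0, 310.0], [340.0, 310.0]]
```

step_arm --commands '[0,0,0,0.25,0,0,0,0,0.22,0,0,-0.05,0,0.12,0,0,-0.05,0,0.13,0,0,0,0,0,0]'

```text
clock: 12.4
position: [480.5, 200.4, 67.6]
eef_rot: [-3.141, -0.003, -2.964]
ft_force: [-3.3, -0.6, -1.6]
opening: 25.6
grip_force: 60.7
```

step_arm --commands '[0,-0.12,0,0,0,0,-0.15,0,0,0,0,-0.15,0,0,0]'

```text
clock: 12.7
position: [495.0, 203.3, 67.9]
eef_rot: [-3.141, -0.008, -2.964]
ft_force: [-13.0, -1.0, 6.0]
opening: 25.0
grip_force: 64.0
```

step_arm --commands '[0,-0.13,0,0,0,0,-0.13,0,0,0,0,0,0,0,0]'

```text
clock: 13.0
position: [506.7, 205.3, 68.1]
eef_rot: [-3.141, -0.005, -2.964]
ft_force: [-8.5, -1.1, 1.6]
opening: 25.5
grip_force: 64.5
```

```bash
cat >> h.py <<'E'
def held(f,ths=(-5,0,5,10,15),off=1,zt=10,yaw=.178):
    C,im=look('wrist',f);s=bot.state()
    g=((im[:,:,1]>1.35*im[:,:,2].astype(float))&(im[:,:,1]>im[:,:,0]*1.05)&(im[:,:,1]>40)).astype('uint8')
    n,l,st,c=cv2.connectedComponentsWithStats(g)
    print([st[i].tolist() for i in range(1,n) if st[i][4]>150])
    for th in ths:
        M=Ro.from_euler('ZY',[yaw,-np.radians(th)]).as_matrix();gp=s['position']+[0,0,19]
        P=[gp+M@[x+off,y,z] for z in(zt,zt-75) for x in(-24,24) for y in(-13,13)]
        print(th,proj(C,P).round(0)[:6].tolist())
E
python3 - <<'E'
from h import *
held('pics/w8.png');s=bot.state();print(s['position'],s['ft_force'])
E
```

```text
[[0, 101, 87, 86, 6178], [193, 178, 80, 112, 6826], [287, 189, 66, 136, 7818], [615, 372, 25, 19, 215]]
-5 [[288.0, 239.0], [353.0, 239.0], [293.0, 325.0], [348.0, 325.0], [300.0, 181.0], [341.0, 181.0]]
0 [[288.0, 235.0], [353.0, 235.0], [293.0, 327.0], [348.0, 327.0], [300.0, 189.0], [341.0, 189.0]]
5 [[289.0, 231.0], [352.0, 231.0], [293.0, 328.0], [348.0, 328.0], [300.0, 196.0], [341.0, 196.0]]
10 [[289.0, 228.0], [352.0, 228.0], [292.0, 329.0], [349.0, 329.0], [301.0, 205.0], [340.0, 205.0]]
15 [[290.0, 225.0], [351.0, 225.0], [292.0, 330.0], [349.0, 330.0], [301.0, 213.0], [340.0, 213.0]]
[506.67209632 205.30848169  68.142952  ] [-6.6429448  -0.74842057  1.26771177]
```

step_arm --commands '[0,0.05,0,0,0,0,0,0,0.12,0,0,0,0,0.12,0,0,0,0,0.06,0,0,0,0,0,0]'

```text
clock: 13.55
position: [506.3, 205.1, 56.5]
eef_rot: [-3.142, -0.0, -2.964]
ft_force: [-2.5, -0.8, -1.0]
opening: 25.1
grip_force: 64.3
```

step_arm --commands '[0,0,0,0.05,0,0,0,0,0.04,0,0,0,0,0,0]'

```text
clock: 13.85
position: [506.3, 205.2, 53.2]
eef_rot: [-3.142, -0.0, -2.964]
ft_force: [-2.6, -0.4, -2.2]
opening: 25.6
grip_force: 64.3
```

step_arm --commands '[0,0,0,0.04,0,0,0,0,0.03,0,0,0,0,0,0]'

```text
clock: 14.15
position: [507.2, 205.4, 52.1]
eef_rot: [3.142, 0.002, -2.964]
ft_force: [-5.9, -1.7, 10.2]
opening: 25.4
grip_force: 66.0
```

step_arm --commands '[30,0,0,-0.02,0,35,0,0,0,0,35,0,0,0,0,35,0,0,-0.2,0,35,0,0,-0.7,0,35,0,0,-1,0,35,0,0,-1,0,35,0,0,-1,0,35,0,0,0,0,35,0,0,0,0]'

```text
clock: 15.15
position: [507.5, 205.5, 209.6]
eef_rot: [3.141, 0.004, -2.964]
ft_force: [-0.5, 0.7, -0.8]
opening: 35.2
grip_force: 0.0
```

```bash
cat >> h.py <<'E'
CR=(496.7,227.8,.178)
def crate(f):
    """green blobs near the crate vs. predicted upright cartons"""
    C,im=look('wrist',f)
    g=((im[:,:,1]>1.35*im[:,:,2].astype(float))&(im[:,:,1]>im[:,:,0]*1.05)&(im[:,:,1]>40)).astype('uint8')
    n,l,st,c=cv2.connectedComponentsWithStats(g)
    print([st[i].tolist() for i in range(1,n) if st[i][4]>150])
    M=Ro.from_euler('z',CR[2]).as_matrix()
    for k in range(4):
        for dx in(0,6):
            P=[np.array([CR[0],CR[1],83])+M@[dx+x,47*k-70.5+y,0] for x in(-24,24) for y in(-13,13)]
            print(k,dx,proj(C,P).round(0).tolist())
E
python3 - <<'E'
from h import *
crate('pics/w9.png');s=bot.state();print(s['position'])
E
```

```text
[[108, 98, 54, 52, 2434], [253, 147, 38, 61, 1956], [305, 152, 30, 62, 1685], [558, 304, 29, 25, 205], [623, 310, 17, 39, 276], [0, 336, 98, 60, 359]]
0 0 [[254.0, 157.0], [282.0, 156.0], [256.0, 208.0], [284.0, 208.0]]
0 6 [[254.0, 163.0], [282.0, 163.0], [257.0, 214.0], [284.0, 214.0]]
1 0 [[306.0, 156.0], [335.0, 156.0], [307.0, 208.0], [335.0, 208.0]]
1 6 [[306.0, 163.0], [335.0, 163.0], [307.0, 214.0], [335.0, 214.0]]
2 0 [[359.0, 156.0], [388.0, 157.0], [357.0, 208.0], [385.0, 208.0]]
2 6 [[359.0, 163.0], [387.0, 164.0], [357.0, 214.0], [385.0, 214.0]]
3 0 [[410.0, 157.0], [436.0, 158.0], [406.0, 208.0], [432.0, 208.0]]
3 6 [[410.0, 164.0], [436.0, 165.0], [406.0, 214.0], [431.0, 214.0]]
[506.49073314 205.23323539 207.71020102]
```

step_arm --commands '[34,0.117,-0.92,0,0,34,0.117,-0.92,0,0,34,0.117,-0.92,0,0,34,0.117,-0.92,0,0,34,0.117,-0.92,0,0,34,0.117,-0.92,0,0,34,0.117,-0.92,0,0,34,0.117,-0.92,0,0,34,0.117,-0.92,0,0,34,0.117,-0.92,0,0,34,0.117,-0.92,0,0,34,0.117,-0.92,0,0]'

```text
clock: 16.4
position: [527.8, -240.4, 205.3]
eef_rot: [3.139, -0.003, -2.964]
ft_force: [1.6, 0.8, 0.8]
opening: 34.2
grip_force: 0.0
```

step_arm --commands '[34,0,0,0.4,0.9,34,0,0,0.4,0.9,34,0,0,0.4,0.9,34,0,0,0.2,0.77,34,0,0,0,0,34,0,0,0,0]'

```text
clock: 17.0
position: [528.2, -239.0, 150.3]
eef_rot: [3.141, -0.002, 2.974]
ft_force: [0.3, 0.2, 0.1]
opening: 33.6
grip_force: 0.0
```

```bash
cat >> h.py <<'E'
T={'L':(521.7,-285.4,97.1),'M':(529.6,-238.6,97.1),'R':(538.4,-189.1,97.1)}
def rack(f,ks='LM'):
    C,im=look('wrist',f)
    g=((im[:,:,1]>1.35*im[:,:,2].astype(float))&(im[:,:,1]>im[:,:,0]*1.05)&(im[:,:,1]>40)).astype('uint8')
    n,l,st,c=cv2.connectedComponentsWithStats(g)
    print([st[i].tolist() for i in range(1,n) if st[i][4]>150])
    M=Ro.from_euler('ZY',[-.17,-np.radians(25)]).as_matrix();ex=np.array([.9856,-.169,0])
    for k in ks:
        g=np.array(T[k])+[0,0,19]+3*ex
        print(k,proj(C,[g+M@[x,y,10] for x in(-24,24) for y in(-13,13)]).round(0).tolist())
E
python3 - <<'E'
from h import *
rack('pics/w10.png');print(bot.state()['clock']);go(*T['M'],np.pi-.17)
E
```

```text
[[515, 77, 72, 62, 2458], [626, 111, 14, 44, 519], [223, 195, 57, 79, 3312], [300, 195, 44, 81, 3381]]
L [[224.0, 195.0], [265.0, 195.0], [222.0, 273.0], [263.0, 274.0]]
M [[300.0, 195.0], [343.0, 195.0], [299.0, 275.0], [343.0, 275.0]]
17.05
spin first 0.02 then shift [-0.017  0.019  1.352] from [ 528.8 -239.2  151.2]
```

Predicted outlines match the blobs to a pixel, so I'll descend, grip and pull out.

step_arm --commands '[34,-0.02,0.015,0.3,0,34,0,0,0.5,0,34,0,0,0.35,0,34,0,0,0.2,0,34,0,0,0,0,0,0,0,0,0,0,0,0,0,0,0,0,0,0,0,0,0,0,0,0]'

```text
clock: 17.95
position: [530.2, -239.1, 98.1]
eef_rot: [-3.141, 0.001, 2.972]
ft_force: [0.2, -0.2, -0.8]
opening: 25.4
grip_force: 59.9
```

step_arm --commands '[0,0.15,0,-0.32,0,0,0.24,0,-0.51,0,0,0.23,0,-0.5,0,0,0,0,-0.6,0,0,0.13,0.45,-0.35,0,0,0.228,0.9,0,0,0,0.228,0.9,0,0,0,0.228,0.9,0,0,0,0.228,0.9,0,0,0,0.228,0.9,0,0,0,0.228,0.9,0,0,0,0.228,0.9,0,0]'

```text
clock: 19.15
position: [482.6, 44.4, 189.6]
eef_rot: [3.142, 0.001, 2.972]
ft_force: [0.6, -0.6, -0.0]
opening: 25.2
grip_force: 60.1
```

step_arm --commands '[0,0.228,0.9,0,0,0,0.228,0.9,0,0,0,0.228,0.9,0,0,0,0.228,0.9,0,0,0,0.228,0.9,0,0,0,0.09,0.45,0,-0.45,0,0,0,0,-1,0,0,0,0.2,-1,0,0,0,0.4,-1,0,0,0,0.4,0,0,0,0,0,0]'

```text
clock: 20.25
position: [466.3, 245.8, 146.8]
eef_rot: [-3.141, -0.004, -2.966]
ft_force: [-0.4, 0.6, -1.2]
opening: 25.3
grip_force: 60.1
```

Run:
```python
from h import *
s=bot.state();print(s['clock'],s['opening']);go(468,246.5,79,np.pi+.178);held('pics/w11.png',(20,25,30))
```

```text
20.25 25.30932778961659
spin first -0.03 then shift [-0.045  0.009  1.694] from [466.3 245.8 146.8]
[[39, 135, 67, 66, 3269], [181, 197, 57, 76, 3274], [238, 198, 48, 83, 2512], [290, 225, 61, 108, 6206], [552, 354, 31, 26, 200]]
20 [[290.0, 226.0], [351.0, 225.0], [291.0, 333.0], [350.0, 333.0], [301.0, 223.0], [340.0, 223.0]]
25 [[291.0, 224.0], [351.0, 224.0], [291.0, 333.0], [351.0, 333.0], [301.0, 232.0], [340.0, 232.0]]
30 [[291.0, 222.0], [350.0, 222.0], [290.0, 332.0], [351.0, 332.0], [302.0, 240.0], [340.0, 240.0]]
```

step_arm --commands '[0,-0.03,0,0.5,0,0,0,0,0.6,0,0,0,0,0.4,0,0,0,0,0.19,0,0,-0.05,0,0.12,0,0,-0.05,0,0.13,0,0,0,0,0,0]'

```text
clock: 21.0
position: [472.0, 247.1, 70.8]
eef_rot: [-3.141, -0.003, -2.966]
ft_force: [-4.4, -0.4, -2.5]
opening: 24.9
grip_force: 59.9
```

step_arm --commands '[0,-0.12,0,0,0,0,-0.15,0,0,0,0,-0.15,0,0,0,0,-0.13,0,0,0,0,-0.1,0,0,0,0,0,0,0,0]'

```text
clock: 21.6
position: [497.5, 251.9, 71.4]
eef_rot: [-3.142, -0.004, -2.966]
ft_force: [-9.1, -1.0, 2.3]
opening: 25.3
grip_force: 63.8
```

Run:
```python
from h import *
go(492.6+6*.984,250.9+6*.177,52.5);held('pics/w12.png',(-5,0,5,10))
```

```text
spin first 0 then shift [-0.025 -0.003  0.473] from [497.5 251.9  71.4]
[[0, 110, 55, 74, 3306], [117, 180, 156, 110, 12855], [287, 190, 66, 135, 7750], [591, 371, 33, 29, 182]]
-5 [[288.0, 239.0], [353.0, 239.0], [294.0, 325.0], [348.0, 325.0], [299.0, 181.0], [341.0, 181.0]]
0 [[288.0, 235.0], [353.0, 235.0], [293.0, 327.0], [348.0, 327.0], [300.0, 188.0], [341.0, 188.0]]
5 [[289.0, 231.0], [352.0, 231.0], [293.0, 328.0], [348.0, 328.0], [300.0, 196.0], [341.0, 196.0]]
10 [[289.0, 228.0], [352.0, 228.0], [292.0, 329.0], [349.0, 329.0], [301.0, 205.0], [340.0, 204.0]]
```

Upright within a couple of degrees. I'll lower it, watching for floor contact.

step_arm --commands '[0,0.04,0,0,0,0,0,0,0.15,0,0,0,0,0.15,0,0,0,0,0.1,0,0,0,0,0.04,0,0,0,0,0,0]'

```text
clock: 22.25
position: [497.1, 251.7, 53.5]
eef_rot: [3.142, -0.0, -2.966]
ft_force: [-2.9, -0.5, -2.5]
opening: 25.1
grip_force: 63.6
```

step_arm --commands '[0,0,0,0.04,0,0,0,0,0,0]'

```text
clock: 22.45
position: [497.6, 251.9, 52.9]
eef_rot: [3.141, 0.001, -2.966]
ft_force: [-5.0, -2.0, 5.6]
opening: 25.1
grip_force: 64.6
```

step_arm --commands '[30,0,0,-0.02,0,35,0,0,0,0,35,0,0,0,0,35,0,0,-0.2,0,35,0,0,-0.7,0,35,0,0,-1,0,35,0,0,-1,0,35,0,0,-1,0,35,0,0,0,0,35,0,0,0,0]'

```text
clock: 23.45
position: [498.2, 252.1, 210.9]
eef_rot: [3.141, 0.004, -2.966]
ft_force: [0.2, -0.7, -0.5]
opening: 35.3
grip_force: 0.0
```

Run:
```python
from h import *
crate('pics/w13.png');s=bot.state();print(s['position'])
```

```text
[[78, 103, 54, 52, 2305], [205, 148, 44, 60, 2031], [253, 153, 37, 61, 1914], [305, 153, 29, 61, 1655], [621, 205, 19, 34, 407], [619, 272, 16, 40, 317], [536, 309, 31, 25, 237], [607, 314, 25, 41, 411], [0, 338, 100, 62, 349]]
0 0 [[205.0, 159.0], [231.0, 158.0], [209.0, 208.0], [235.0, 208.0]]
0 6 [[205.0, 166.0], [231.0, 165.0], [210.0, 214.0], [235.0, 214.0]]
1 0 [[253.0, 158.0], [282.0, 157.0], [256.0, 208.0], [284.0, 209.0]]
1 6 [[254.0, 164.0], [282.0, 164.0], [257.0, 215.0], [284.0, 215.0]]
2 0 [[305.0, 157.0], [335.0, 157.0], [306.0, 209.0], [334.0, 208.0]]
2 6 [[305.0, 164.0], [335.0, 164.0], [306.0, 215.0], [334.0, 215.0]]
3 0 [[358.0, 157.0], [387.0, 158.0], [357.0, 208.0], [384.0, 208.0]]
3 6 [[358.0, 164.0], [386.0, 164.0], [357.0, 214.0], [384.0, 214.0]]
[497.21749069 251.70355855 208.98088236]
```

All good; next the last carton.

step_arm --commands '[36,0.12,-0.9,0,0,36,0.12,-0.9,0,0,36,0.12,-0.9,0,0,36,0.12,-0.9,0,0,36,0.12,-0.9,0,0,36,0.12,-0.9,0,0,36,0.12,-0.9,0,0,36,0.12,-0.9,0,0,36,0.12,-0.9,0,0,36,0.12,-0.9,0,0,36,0.12,-0.9,0,0,36,0.12,-0.9,0,0]'

```text
clock: 24.7
position: [514.5, -184.8, 206.6]
eef_rot: [3.14, -0.003, -2.967]
ft_force: [1.1, 0.4, -0.2]
opening: 35.9
grip_force: 0.0
```

step_arm --commands '[36,0.12,-0.9,0,0,36,0.12,-0.9,0,0,36,0.12,-0.7,0,0.4,36,0,0,0.4,0.9,36,0,0,0.4,0.9,36,0,0,0.4,0.9,36,0,0,0.2,0.37,36,0,0,0,0,36,0,0,0,0]'

```text
clock: 25.6
position: [518.2, -284.3, 151.5]
eef_rot: [3.141, -0.002, 2.971]
ft_force: [-0.0, -0.5, 0.5]
opening: 35.7
grip_force: 0.0
```

Run:
```python
from h import *
rack('pics/w14.png','L');print(bot.state()['clock']);go(*T['L'],np.pi-.17)
```

```text
[[546, 88, 67, 57, 2181], [299, 198, 44, 80, 3235]]
L [[298.0, 198.0], [341.0, 198.0], [298.0, 277.0], [341.0, 277.0]]
25.65
spin first -0.01 then shift [-0.076 -0.008  1.382] from [ 518.8 -284.6  152.4]
```

step_arm --commands '[36,-0.07,0,0.3,0,36,0,0,0.5,0,36,0,0,0.35,0,36,0,0,0.22,0,36,0,0,0,0,0,0,0,0,0,0,0,0,0,0,0,0,0,0,0,0,0,0,0,0]'

```text
clock: 26.55
position: [522.1, -285.4, 98.5]
eef_rot: [-3.141, 0.001, 2.97]
ft_force: [0.9, 0.0, -1.1]
opening: 25.0
grip_force: 61.1
```

step_arm --commands '[0,0.15,0,-0.32,0,0,0.24,0,-0.51,0,0,0.23,0,-0.5,0,0,0,0,-0.6,0,0,0.11,0.48,-0.35,0,0,0.217,0.9,0,0,0,0.217,0.9,0,0,0,0.217,0.9,0,0,0,0.217,0.9,0,0,0,0.217,0.9,0,0,0,0.217,0.9,0,0,0,0.217,0.9,0,0]'

```text
clock: 27.75
position: [479.1, -1.3, 189.8]
eef_rot: [-3.142, 0.001, 2.97]
ft_force: [1.6, 0.9, -0.4]
opening: 25.0
grip_force: 61.4
```

step_arm --commands '[0,0.217,0.9,0,0,0,0.217,0.9,0,0,0,0.217,0.9,0,0,0,0.217,0.9,0,0,0,0.217,0.9,0,0,0,0.217,0.9,0,0,0,0.217,0.9,0,0,0,0.217,0.9,0,-0.6,0,0,0,0,-1,0,0,0,0.2,-1,0,0,0,0.4,-0.89,0,0,0,0.4,0]'

```text
clock: 28.95
position: [460.5, 293.2, 149.4]
eef_rot: [3.141, 0.001, -2.963]
ft_force: [-0.3, -0.7, -1.6]
opening: 25.0
grip_force: 61.4
```

step_arm --commands '[0,0,0,0,0,0,0,0,0,0]'

```text
clock: 29.15
position: [459.9, 292.7, 148.9]
eef_rot: [-3.141, -0.001, -2.967]
ft_force: [0.2, -0.2, -0.0]
opening: 25.1
grip_force: 61.4
```

Run:
```python
from h import *
s=bot.state();print(s['clock'],s['opening']);go(459.6,292.8,79,np.pi+.178);held('pics/w15.png',(20,25,30))
```

```text
29.15 25.124659020246167
spin first -0.03 then shift [0.007 0.004 1.746] from [459.9 292.7 148.9]
[[15, 137, 64, 62, 2850], [133, 194, 105, 81, 5525], [239, 194, 47, 84, 2492], [290, 224, 61, 108, 6151], [627, 238, 13, 34, 212], [619, 313, 20, 39, 298], [609, 353, 23, 39, 352]]
20 [[290.0, 225.0], [351.0, 225.0], [292.0, 332.0], [350.0, 332.0], [301.0, 222.0], [340.0, 222.0]]
25 [[291.0, 223.0], [351.0, 223.0], [291.0, 332.0], [351.0, 331.0], [301.0, 231.0], [340.0, 231.0]]
30 [[291.0, 221.0], [350.0, 221.0], [291.0, 331.0], [351.0, 331.0], [302.0, 239.0], [340.0, 239.0]]
```

step_arm --commands '[0,0,0,0.5,0,0,0,0,0.6,0,0,0,0,0.4,0,0,0,0,0.2,0,0,-0.05,0,0.14,0,0,-0.05,0,0.14,0,0,0,0,0,0]'

```text
clock: 29.9
position: [463.4, 293.5, 69.5]
eef_rot: [-3.141, -0.002, -2.965]
ft_force: [-4.8, -1.4, -3.3]
opening: 25.2
grip_force: 61.1
```

step_arm --commands '[0,-0.12,0,0,0,0,-0.15,0,0,0,0,-0.15,0,0,0,0,-0.13,0,0,0,0,-0.1,0,0,0,0,0,0,0,0]'

```text
clock: 30.5
position: [488.7, 298.3, 70.2]
eef_rot: [-3.142, -0.003, -2.965]
ft_force: [-7.7, -0.6, 2.4]
opening: 24.7
grip_force: 64.8
```

Run:
```python
from h import *
go(484.2+6*.984,297.2+6*.177,53);held('pics/w16.png',(-5,0,5,10))
```

```text
spin first 0 then shift [-0.034 -0.007  0.429] from [488.7 298.3  70.2]
[[0, 117, 28, 60, 1361], [59, 182, 214, 117, 17869], [287, 190, 66, 134, 7609]]
-5 [[288.0, 239.0], [353.0, 239.0], [293.0, 325.0], [348.0, 325.0], [300.0, 181.0], [341.0, 181.0]]
0 [[288.0, 235.0], [353.0, 235.0], [293.0, 327.0], [348.0, 327.0], [300.0, 188.0], [341.0, 188.0]]
5 [[289.0, 231.0], [352.0, 231.0], [293.0, 328.0], [348.0, 328.0], [300.0, 196.0], [341.0, 196.0]]
10 [[289.0, 228.0], [352.0, 228.0], [292.0, 329.0], [349.0, 329.0], [301.0, 205.0], [340.0, 205.0]]
```

step_arm --commands '[0,0.04,0,0,0,0,0,0,0.15,0,0,0,0,0.15,0,0,0,0,0.08,0,0,0,0,0.03,0,0,0,0,0,0]'

```text
clock: 31.15
position: [488.4, 298.1, 53.8]
eef_rot: [3.142, 0.0, -2.965]
ft_force: [-3.1, -0.5, -0.1]
opening: 25.0
grip_force: 64.9
```

step_arm --commands '[0,0,0,0.04,0,0,0,0,0,0]'

```text
clock: 31.35
position: [489.2, 298.3, 53.4]
eef_rot: [3.141, 0.002, -2.964]
ft_force: [-3.7, -1.6, 7.7]
opening: 24.8
grip_force: 65.9
```

Floor contact, so release and lift.

step_arm --commands '[30,0,0,-0.02,0,35,0,0,0,0,35,0,0,0,0,35,0,0,-0.2,0,35,0,0,-0.7,0,35,0,0,-1,0,35,0,0,-1,0,35,0,0,-1,0,35,0,-0.5,0,0,35,0,-0.5,0,0,35,0,0,0,0,35,0,0,0,0]'

```text
clock: 32.55
position: [495.4, 258.6, 209.1]
eef_rot: [3.141, 0.0, -2.965]
ft_force: [0.2, 0.4, -0.0]
opening: 35.1
grip_force: 0.0
```

Run:
```python
from h import *
crate('pics/w17.png');s=bot.state();print(s['position'],s['clock'])
im=cv2.imread('pics/w17.png');cv2.imwrite('pics/c17.png',cv2.resize(im[60:300,60:460],None,fx=2,fy=2))
```

```text
[[73, 106, 54, 51, 2297], [198, 151, 45, 60, 2037], [297, 155, 30, 62, 1699], [345, 155, 35, 61, 1885], [245, 156, 39, 61, 1931], [620, 207, 20, 34, 441], [617, 275, 17, 39, 327], [532, 312, 32, 26, 242], [605, 317, 26, 40, 423], [0, 343, 97, 57, 325]]
0 0 [[198.0, 162.0], [224.0, 161.0], [203.0, 211.0], [228.0, 211.0]]
0 6 [[198.0, 168.0], [224.0, 168.0], [203.0, 217.0], [228.0, 217.0]]
1 0 [[246.0, 161.0], [274.0, 160.0], [249.0, 211.0], [276.0, 211.0]]
1 6 [[246.0, 167.0], [274.0, 167.0], [249.0, 217.0], [276.0, 217.0]]
2 0 [[298.0, 160.0], [327.0, 160.0], [299.0, 211.0], [327.0, 211.0]]
2 6 [[298.0, 166.0], [327.0, 166.0], [299.0, 217.0], [327.0, 217.0]]
3 0 [[351.0, 160.0], [380.0, 160.0], [350.0, 211.0], [377.0, 211.0]]
3 6 [[351.0, 166.0], [379.0, 167.0], [349.0, 217.0], [377.0, 217.0]]
[495.18487976 258.97322101 208.82516713] 32.6
```

View pics/c17.png

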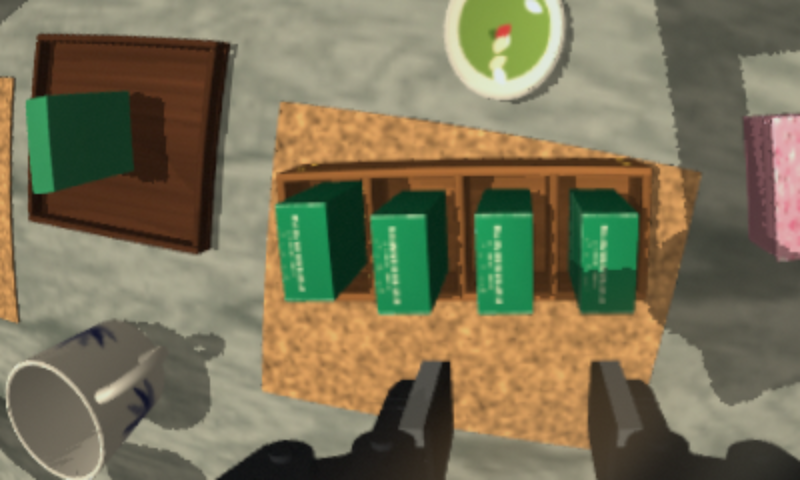

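All four cartons stand upright at crop x ≈ 305, 400, 505 and 605, one per cell, each blob within about a pixel of its prediction. The stray packet stands in the tray at (80,140) and the mug and tins are undisturbed, so I'm handing in.

```bash
python3 -c "
from plant import bot
print(bot.sign_off())"
```

```text
the job is handed in; nothing more can be done
None
```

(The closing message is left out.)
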